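# Clamp the test bar and set the fine focus

## Robot

A 6-joint arm with a two-finger parallel gripper is mounted at the origin on the work surface. World frame = base frame: x ahead of the robot, y to its left, z up, the work surface at z = 0. Lengths are in m, angles in rad, forces in N, time in s.
With the tool pointing down it reaches from about 0.3 to 0.875 m from the base axis. Payload 6.4 kg.
Tool frame: the origin (TCP) lies midway between the tips of the shut fingers; the grasp point (between the pads) lies ctrl.grip_depth behind it (ctrl.grip_depth is the distance from the TCP to the grasp point, in m); x points along the fingers, y is the direction in which the jaws open and shut, and the axes are right-handed (so a half turn about x gives the same grasp; the last joint's range is limited). The gripper opens to 85 mm and grips with 20 to 120 N. Pads are 22 mm wide; open, the fingers measure 114 mm over their backs; the gripper's body (76 mm by 85 mm) begins 54 mm behind the grasp point. The pads swing forward as they close: fully open they stand 13 mm farther back than shut.
Start: joints at [1.048, 0.181, 1.607, -0, 1.354, -0.206], TCP at [0.179, 0.546, 0.231] pointing down, gripper open.
Joint ranges: [-2.99, 2.99], [-0.89, 2.07], [0.3, 2.58], [-1.14, 4.28], [0, 2.63], [-3.12, 3.12]. Speed limits (rad/s): [2.57, 2.57, 3.01, 3.14, 3.14, 3.14].

## Interface

Orientations are given as a unit quaternion [w, x, y, z].
In Python, from bench import ctrl gives the robot as it stands.
- The arm moves only by the tool carry_out, never from a script. Its argument "motion" is one flat list of numbers, 7 for each row, row after row: the turn, a rotation vector about the tool's x, y, z in degrees, then the shift along the tool's x, y, z in m, then the gripper's target within -1 to 1 (shut at 1, half-way at 0, fully open at -1). A call has 1 to 10 rows; each row shifts and turns the pose as measured when the row begins, along the tool's axes as they then stand; what a row does not reach is not made up. A row lasts 1/10 s, in which the tool goes at most 50 mm and 8.59 degrees, less where a joint would pass 70% of its speed; a pose out of reach is approached as far as the arm can. A call with a gripper value outside its range is refused whole. The fingers move at their own pace and stop on an object; the grip force is fixed at half the most. Time passes only in rows, so rows that do not move let the fingers close. It gives the time, the measured TCP pose, the force and the opening at its end, in the units of the state.
- ctrl.get_obs(): the state, without advancing time (a new reading comes with each control period).
- ctrl.camera(name): name is "scene" or "top" or "wrist"; returns the picture (384x512x3 uint8, blue, green, red); there is no depth.
- ctrl.camera_params(name): a dict with "mtx" (3x3 intrinsics, pixels), "pose" (4x4, takes a point from camera to world coordinates); the wrist camera has in their place "hand_eye" (4x4, takes a point from camera to tool coordinates, whose origin is the TCP and whose axes are the tool frame's). Camera axes: x right, y down, z forward; pixel columns grow to the right and rows downward; lengths in m; the calibration is good to about 2 mm. A picture is of the moment at which its call begins: read the wrist's pose just before it. camera_params takes no time and is no camera call.
- ctrl.hand_in(): hands the job in, once; it reports no verdict.
Trained networks look in the newest picture that a camera, given by its name, has taken for a name from the list of things; names that differ only in an ending like _2 or _b are one class to them, and where a whole thing is asked for, a point or a joint stands for the part that bears it (a point fixed in the world has none). Each returns a list of dicts, best first, with "conf" (0 to 1); they miss things now and then, are a little off and sometimes report something else, mostly with a low value. They report only what shows in the picture. A call takes as long as a camera call.
- ctrl.boxes_of(camera, thing): "point" ([x, y, z] in m, in the coordinates of the camera as it stood for that picture, good to about 4 mm: the middle of the surface that is visible of it).
- ctrl.trace(camera, thing): "pixels" (384x512 bool, what is visible of it).
- ctrl.landmark_of(camera, thing): "point" ([x, y, z] in m, in the coordinates of the camera as it stood for that picture, good to about 4 mm: a listed point, or the origin of a listed thing).
The state is a dict: "time_s": time; "q": joint angles; "dq": joint speeds; "joint_efforts": joint torques, N m; "eef_pos": TCP position; "eef_rot": TCP orientation; "wrist_force": force on the tool from outside, world axes, zero at the start; "torque": the same for the moment, N m; "opening": opening from 0.0 (shut) to 1.0 (fully open).
Only numpy, scipy, OpenCV 4.12 (cv2) and the standard library are available. Lean on these libraries where they do the work, as an engineer would, in place of code of your own. Each camera call takes 0.05 s, during which the arm holds its last target. There are 200 camera calls.

## Task

Turn the turnbuckle of the small vise, by the bars on its body, so that both jaws draw in and grip the loose test bar firmly between them. Then, on the sloping focus console, turn only the small inner knob until the line on it points at the index mark on the console, without disturbing the big knob around it. Leave the other things on the bench alone.

Things in the scene. Friction and masses are not known exactly. Their poses are not given: they have to be found in the camera images.
- vise: Steel vise fixed to the bench: grey base plate 230 x 200 x 15 mm. Origin on the bench; x away from the robot at yaw 0, y along the turnbuckle, z up. The test bar lies on the plate at about x = 45 mm between jaw blocks 45 mm high. An inspection lens, up to 140 mm high, stands at the far left corner (post at x 115, y 85 mm, barrel reaching in to x 88, y 52 mm).
- turnbuckle_centre (a point): Centre of the turnbuckle body, on its axis (parallel to the vise's y), 75 mm above the bench. Dark steel, 26 mm diameter, 70 mm long, with a hub 38 mm in diameter, 24 mm wide. Four steel bars, 10 mm diameter, stand out of the hub 90 degrees apart in the plane square to the axis, round ends 55 mm from it. Push or pinch them from above.
- turnbuckle (a joint): Turn of the body, rad: 0 jaws fully open, stop at 5.25. It grows (tightens) as its top goes towards the vise's +x. At value q one bar leans q from straight up towards +x, the others at 90 degree steps. Each jaw comes in 2 mm per rad. Easy to turn (0.08 N m) until the jaws bite at 5.0; 14 N on a bar then gives 5.1, and it springs back to 5.02 and holds when let go.
- jaw_left: Left jaw (vise's +y side), steel; slides along the vise's y. Its origin is not on the jaw: it is at the vise's origin when fully open. Gripping face 28 mm from the vise's middle when open, 18 mm when on the bar. It carries the lug of the threaded end, 91 mm high above the bench, 70 to 90 mm from the middle when open.
- jaw_right: Right jaw, mirror image of the left one.
- specimen: Loose test bar, bare metal block 44 (x) x 36 (y) x 24 (z) mm, 0.2 kg. Origin at the centre of its underside. It lies crooked and off centre between the jaws, which push it square and to the middle as they close.
- specimen_centre (a point): Centre of the test bar, half-way up (12 mm above its underside).
- console: Cream focus console fixed to the bench, 150 mm wide, 130 mm deep; origin on the bench under its centre, x away from the robot at yaw 0. Its top slopes 30 degrees, low edge (62 mm high) to the robot, far edge 137 mm; outward normal (-0.5, 0, 0.866) in its frame = axis of both knobs. A black index mark lies on the face uphill of the knobs, 38 to 54 mm from the axis. A lamp bar hangs above.
- lamp_bar (a point): Middle of the lamp bar of the console: a light metal bar 134 mm long (along the console's y), 12 x 12 mm thick, on two thin stalks from the far edge of the sloping face; it overhangs the face so that the knobs cannot be reached from straight above, only along their sloping axis. It lies 86 mm uphill of the knob axis and 130 mm off the face. Fixed.
- fine_centre (a point): Centre of the small inner (fine) knob, on the knob axis, half-way along it. Bare metal cylinder 26 mm diameter, 26 mm tall along the axis; its top is 13 mm above this point and the flat top of the big outer knob 13 mm below it. It can be gripped across any diameter, with the fingers along the axis.
- fine (a joint): Angle of the inner knob in rad about the outward normal; 0 when the black line on its top and side points uphill at the index mark, positive when turned anticlockwise as seen facing the panel. Free to turn from -1.0 to 1.7; stays where it is left (friction 0.03 N m).
- coarse_rim (a point): A point on the upper rim of the big outer (coarse) knob, 30 mm from the axis; it moves with that knob. Black ribbed disc, 60 mm diameter, its top 14 mm off the face; turns easily. To be left as it is.
- ref_block: Bystander: round steel hardness block, 64 mm diameter, 12 mm high; origin under its centre.
- tray: Bystander: open blue plastic tray 110 x 80 x 30 mm; origin under its centre.
- cup: Bystander: white mug, 72 mm diameter, 90 mm high; origin under its centre.

How it is judged:
On the way, in this order (a step that is already met when the one before it is completed fails the run):
1. the jaws grip the test bar from both sides, square and central (contact force between specimen and jaw_left above 2 N and contact force between specimen and jaw_right above 2 N and y of specimen_centre in the frame of vise between -0.0025 and 0.0025 m and x of specimen_centre in the frame of vise between 0.03 and 0.06 m and z of specimen_centre in the frame of vise below 0.031 m and angle between the y axis of specimen_centre and the y axis of vise, either way round below 0.06 rad), for 0.2 s.
2. the inner knob's line points at the index mark (value of joint fine between -0.13 and 0.13 rad), for 0.2 s.
At the end, for the whole second after the job is handed in: Both jaws press on the test bar with more than 2 N each; the bar lies flat, within 2.5 mm of the vise's middle and 0.06 rad of square, at rest between the jaws; the inner knob's line is within 0.13 rad of the index mark (all of step 1 and all of step 2 and linear speed of specimen below 0.01 m/s); the robot touches nothing.
It fails at once if the outer knob is turned by more than about 0.15 rad (distance of coarse_rim from where it was at the start of the episode above 0.0045 m).
It fails at once if the round block is moved by more than 20 mm (distance of ref_block from where it was at the start of the episode above 0.02 m).
It fails at once if the tray is moved by more than 20 mm (distance of tray from where it was at the start of the episode above 0.02 m).
It fails at once if the mug is moved by more than 20 mm (distance of cup from where it was at the start of the episode above 0.02 m).
It also fails if it takes over 64 s, if anything falls off the work surface, if the arm or the gripper's body presses on something with over 40 N, if the wrist force passes 120 N, or if a joint passes its speed limit or range.

## Working session

There is one attempt and no reset: what is moved stays moved. The work goes in short steps, Python scripts to look and compute and a tool call to move; the robot and the scene stay as the last step left them, time stands still between calls to the robot, and variables do not carry over. Pictures are saved under pics/ and viewed, about 8 in all and at most 12, crops included, and the job is handed in when it is done.

Besides the shell and the picture viewer there is one more tool, called after ">>>" in YAML: its name, and indented under it one key for each argument. carry_out: Moves the arm, as the interface text tells. Its arguments: {"type":"object","properties":{"motion":{"type":"array"}},"required":["motion"]}

```bash
ls; mkdir -p pics
cat > h.py <<'E'
from bench import ctrl
import numpy as np, cv2
from scipy.spatial.transform import Rotation as R
def T_tool(o=None):
    o=o or ctrl.get_obs(); q=o["eef_rot"]; T=np.eye(4)
    T[:3,:3]=R.from_quat([q[1],q[2],q[3],q[0]]).as_matrix(); T[:3,3]=o["eef_pos"]; return T
def camT(n):
    p=ctrl.camera_params(n)
    return (T_tool()@np.array(p["hand_eye"]) if n=="wrist" else np.array(p["pose"])), np.array(p["mtx"])
def world(n,pt,T=None):
    T=camT(n)[0] if T is None else T
    return (T@np.r_[pt,1])[:3]
def proj(n,P,T=None):
    T0,K=camT(n); T=T0 if T is None else T
    c=np.linalg.inv(T)@np.r_[P,1]; u=K@c[:3]; return u[:2]/u[2]
def rowmap(n,px,z,T=None):
    T0,K=camT(n); T=T0 if T is None else T
    d=T[:3,:3]@np.linalg.inv(K)@np.r_[px,1]; return T[:3,3]+d*(z-T[2,3])/d[2]
E
python3 - <<'E'
from h import *
np.set_printoptions(precision=4,suppress=True)
print(ctrl.grip_depth, ctrl.get_obs()["time_s"])
ims=[]
for n in ["scene","top"]:
    im=ctrl.camera(n); cv2.imwrite(f"pics/{n}1.png",im); print(n,camT(n)[0][:3,3],camT(n)[1][0,0])
    for t in ["vise","turnbuckle_centre","specimen_centre","jaw_left","jaw_right","console","fine_centre","lamp_bar","coarse_rim","ref_block","tray","cup"]:
        for r in ctrl.landmark_of(n,t)[:2]: print(t,round(r["conf"],2),world(n,r["point"]))
E
```

```text
pics
0.0187 0.0
scene [ 1.3788 -0.8257  0.8814] 387.6261477948052
vise 0.61 [ 0.5957 -0.2255  0.0004]
turnbuckle_centre 0.81 [ 0.5584 -0.2288  0.0763]
specimen_centre 0.56 [ 0.6451 -0.2327  0.023 ]
jaw_left 0.57 [ 0.5977 -0.2249 -0.0027]
jaw_right 0.6 [ 0.6016 -0.2239 -0.0024]
console 0.65 [ 0.6232  0.2    -0.0033]
fine_centre 0.61 [0.5927 0.1962 0.1134]
lamp_bar 0.88 [0.6148 0.1964 0.2431]
coarse_rim 0.62 [0.6213 0.2055 0.1134]
coarse_rim 0.58 [0.5923 0.1972 0.1144]
ref_block 0.55 [ 0.7972 -0.0005 -0.0006]
tray 0.72 [ 0.5181  0.446  -0.0016]
cup 0.8 [ 0.5398 -0.4417 -0.0004]
top [0.402  0.0048 1.2372] 372.83395311997896
vise 0.85 [ 0.601  -0.2306  0.0061]
turnbuckle_centre 0.94 [ 0.5575 -0.2297  0.0771]
specimen_centre 0.72 [ 0.6433 -0.2284  0.026 ]
jaw_left 0.83 [ 0.5986 -0.2294  0.0016]
jaw_right 0.95 [ 0.5982 -0.2314  0.0037]
console 0.76 [ 0.6262  0.1966 -0.0017]
fine_centre 0.65 [ 0.5592 -0.2301  0.0736]
fine_centre 0.57 [0.5899 0.1896 0.1143]
lamp_bar 0.73 [ 0.5575 -0.2309  0.0731]
lamp_bar 0.71 [ 0.6435 -0.232   0.0182]
coarse_rim 0.72 [0.6244 0.2012 0.1137]
ref_block 0.79 [ 0.7936 -0.0024  0.0033]
tray 0.6 [ 0.5096  0.4399 -0.0009]
cup 0.26 [ 0.5996 -0.2284  0.0044]
```

Run:
```python
import cv2,numpy as np
a=cv2.imread("pics/top1.png");b=cv2.imread("pics/scene1.png")
a1=cv2.resize(a[150:300,240:460] if 0 else a,(400,300));b1=cv2.resize(b,(400,300))
from h import proj
def crop(n,im,P,s):
    u,v=proj(n,P).astype(int); print(n,u,v); c=im[max(0,v-s*3//4):v+s*3//4,max(0,u-s):u+s]; return cv2.resize(c,(400,300),interpolation=cv2.INTER_CUBIC)
c=crop("scene",b,[.57,-.23,.06],55); d=crop("scene",b,[.6,.2,.11],45)
cv2.imwrite("pics/v1.png",np.vstack([np.hstack([a1,b1]),np.hstack([c,d])]))
```

```text
scene 183 238
scene 272 176
```

View pics/v1.png

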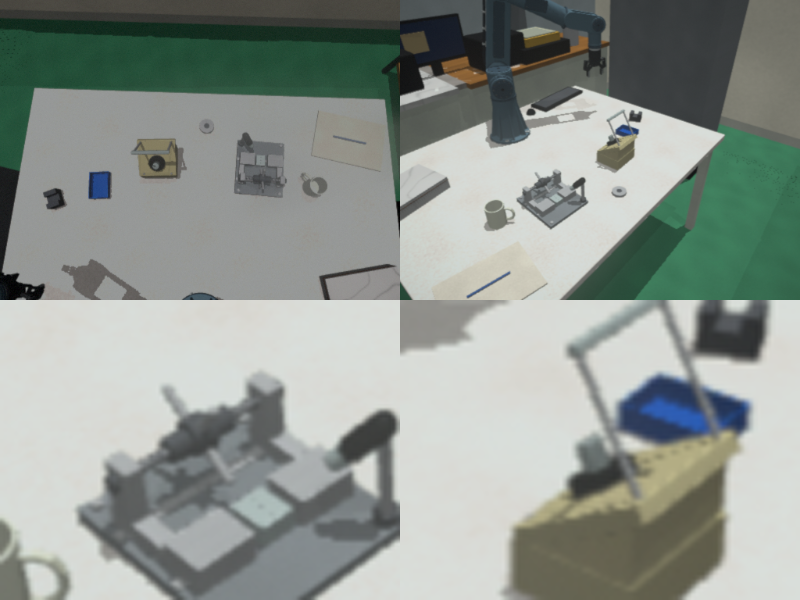

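Run:
```python
from h import *
np.set_printoptions(precision=4,suppress=True)
print(T_tool()); print(np.array(ctrl.camera_params("wrist")["hand_eye"])); print(camT("wrist")[1])
# top view edge yaw
im=cv2.imread("pics/top1.png")
for t in ["vise","console","turnbuckle"]:
    r=ctrl.trace("top",t)
    if r:
        m=r[0]["pixels"].astype(np.uint8); print(t,r[0]["conf"],m.sum(),cv2.minAreaRect(cv2.findNonZero(m)))
        if t=="turnbuckle": print(cv2.boundingRect(m))
```

```text
[[-0.      0.3116  0.9502  0.1791]
 [-0.0001  0.9502 -0.3116  0.5464]
 [-1.     -0.0001  0.      0.2313]
 [ 0.      0.      0.      1.    ]]
[[-0.0009 -0.2881  0.9576 -0.1431]
 [ 1.     -0.0017  0.0005 -0.0009]
 [ 0.0014  0.9576  0.2881 -0.0718]
 [ 0.      0.      0.      1.    ]]
[[284.8606   0.     254.501 ]
 [  0.     284.8606 192.3523]
 [  0.       0.       1.    ]]
vise 0.89 4110 ((334.46783447265625, 210.8648223876953), (66.53561401367188, 77.9911117553711), 5.042450904846191)
console 0.7 2532 ((197.717041015625, 202.3321533203125), (49.66099166870117, 59.1235466003418), 88.66777801513672)
turnbuckle 0.88 327 ((335.19512939453125, 228.743896484375), (20.14641571044922, 19.36554718017578), 51.34019470214844)
(324, 217, 24, 25)
```

>>> carry_out:
  motion: [-6, 0, 0, -0.023, 0, 0, 1, -6, 0, 0, -0.023, 0, 0, 1, -6.2, 0, 0, -0.023, 0, 0, 1, 0, 0, 0, 0, -0.045, 0.019, 1, 0, 0, 0, 0, -0.045, 0.019, 1, 0, 0, 0, 0, -0.045, 0.019, 1, 0, 0, 0, 0, -0.045, 0.019, 1, 0, 0, 0, 0, -0.045, 0.019, 1, 0, 0, 0, 0, -0.045, 0.019, 1, 0, 0, 0, 0, -0.045, 0.019, 1]

```text
time_s: 2.45
eef_pos: [0.3183, 0.2289, 0.303]
eef_rot: [0.708, -0.009, 0.706, 0.01]
wrist_force: [0.5, 1.1, 0.9]
opening: 0.002
```

>>> carry_out:
  motion: [0, 0, 0, 0, -0.045, 0.019, 1, 0, 0, 0, 0, -0.045, 0.019, 1, 0, 0, 0, 0, -0.045, 0.019, 1, 0, 0, 0, 0, -0.045, 0.019, 1, 0, 0, 0, 0, -0.045, 0.019, 1, 0, 0, 0, 0, -0.045, 0.019, 1, 0, 0, 0, 0, -0.045, 0.019, 1, 0, 0, 0, 0, -0.045, 0.019, 1, 0, 0, 0, 0, -0.045, 0.019, 1, 0, 0, 0, 0, -0.045, 0.019, 1]

```text
time_s: 3.45
eef_pos: [0.5209, -0.2288, 0.3079]
eef_rot: [0.713, -0.008, 0.701, 0.008]
wrist_force: [0.4, 0.1, 0.5]
opening: 0.0
```

Run:
```python
from h import *
np.set_printoptions(precision=4,suppress=True)
print(T_tool()[:3,:3])
im=ctrl.camera("wrist"); cv2.imwrite("pics/w1.png",cv2.resize(im,(800,600),interpolation=cv2.INTER_CUBIC)); np.save("w1T.npy",camT("wrist")[0])
for t in ["vise","turnbuckle_centre","specimen_centre","jaw_left","jaw_right"]:
    for r in ctrl.landmark_of("wrist",t)[:2]: print(t,round(r["conf"],2),world("wrist",r["point"]))
```

```text
[[ 0.016  -0.0237  0.9996]
 [ 0.0004  0.9997  0.0237]
 [-0.9999  0.      0.016 ]]
vise 0.61 [ 0.5998 -0.2295  0.0002]
turnbuckle_centre 0.86 [ 0.5559 -0.2283  0.0697]
turnbuckle_centre 0.27 [ 0.6423 -0.2322  0.0265]
specimen_centre 0.89 [ 0.6417 -0.2234  0.0302]
specimen_centre 0.49 [ 0.553  -0.2268  0.0726]
```

View pics/w1.png

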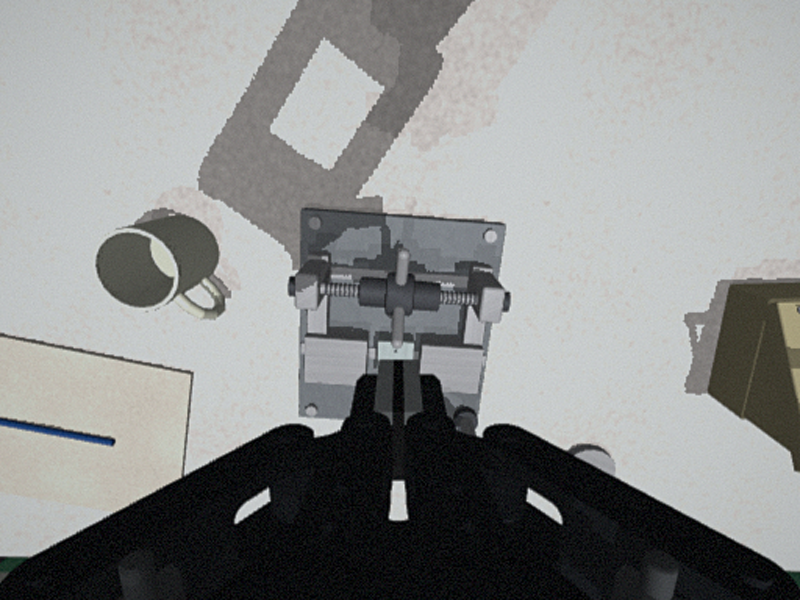

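Run:
```python
from h import *
np.set_printoptions(precision=4,suppress=True)
T=np.load("w1T.npy"); s=1.5625
f=lambda u,v,z: rowmap("wrist",[u/s,v/s],z,T)
L=f(292,286,.075);Rr=f(507,300,.075);print("lug ends",L,Rr,"yaw",np.degrees(np.arctan2(-(Rr-L)[0],(Rr-L)[1])),np.linalg.norm(Rr-L),(L+Rr)/2)
print("hub mid",f(400,293,.094))
c=[f(302,208,.015),f(506,224,.015)];print("plate near corners",c,np.degrees(np.arctan2(-(c[1]-c[0])[0],(c[1]-c[0])[1])),np.linalg.norm(c[1]-c[0]))
ax=np.array([.5565,-.229,.075])
for d in range(-80,81,10):
    t=np.radians(d);print(d,proj("wrist",ax+.053*np.array([np.sin(t),0,np.cos(t)]),T)*s)
# jaw faces at block tops z~.045 (specimen side inner edges)
print("jaw inner tops",f(368,350,.045),f(421,350,.045))
```

```text
lug ends [ 0.5554 -0.329   0.075 ] [ 0.5646 -0.1405  0.075 ] yaw -2.794012784672543 0.18871838315271605 [ 0.56   -0.2347  0.075 ]
hub mid [ 0.5543 -0.2349  0.094 ]
plate near corners [array([ 0.4947, -0.3299,  0.015 ]), array([ 0.5063, -0.133 ,  0.015 ])] -3.367995344588402 0.19722304062023036
-80 [408.3692 231.1268]
-70 [408.5205 235.8389]
-60 [408.614  242.5525]
-50 [408.6424 251.1121]
-40 [408.6012 261.2462]
-30 [408.4898 272.5728]
-20 [408.3113 284.619 ]
-10 [408.073  296.8552]
0 [407.7857 308.7374]
10 [407.4628 319.7524]
20 [407.1192 329.4574]
30 [406.7698 337.5083]
40 [406.4287 343.674 ]
50 [406.1081 347.8358]
60 [405.8181 349.9767]
70 [405.566  350.1629]
80 [405.3571 348.5229]
jaw inner tops [ 0.6283 -0.2648  0.045 ] [ 0.6273 -0.2126  0.045 ]
```

>>> carry_out:
  motion: [4.4, 0.9, 0, 0.03, 0, -0.016, 1, 0, 0, 0, 0.04, 0, -0.015, 1, 0, 0, 0, 0.045, 0, 0, 1, 0, 0, 0, 0.01, 0, 0, 1]

```text
time_s: 4.15
eef_pos: [0.4911, -0.2214, 0.1857]
eef_rot: [0.71, 0.015, 0.703, -0.019]
wrist_force: [-0.6, -0.1, -0.5]
opening: 0.002
```

>>> carry_out:
  motion: [0, 0, 0, 0.03, -0.008, 0, 1, 0, 0, 0, 0.03, 0, 0, 1, 0, 0, 0, 0.016, 0, 0, 1, 0, 0, 0, 0, 0, 0, 1]

```text
time_s: 4.55
eef_pos: [0.4944, -0.2274, 0.1136]
eef_rot: [0.713, 0.011, 0.701, -0.018]
wrist_force: [-0.1, 1.2, 0.2]
opening: -0.002
```

Run:
```python
from h import *
np.set_printoptions(precision=4,suppress=True)
print(T_tool())
im=ctrl.camera("wrist"); cv2.imwrite("pics/w2.png",cv2.resize(im[90:300,130:390],(780,630))[:600]); np.save("w2T.npy",camT("wrist")[0])
```

```text
[[ 0.0157  0.0414  0.999   0.4944]
 [-0.0098  0.9991 -0.0412 -0.2274]
 [-0.9998 -0.0091  0.016   0.1136]
 [ 0.      0.      0.      1.    ]]
```

View pics/w2.png

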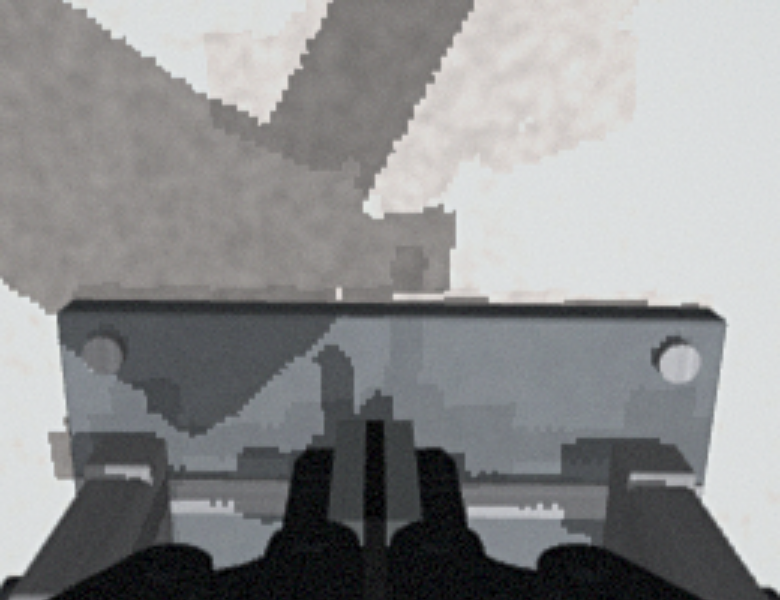

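>>> carry_out:
  motion: [0, 0, 0, 0.006, 0, 0.01, 1, 0, 0, 0, 0, 0, 0.02, 1, 0, 0, 0, 0, 0, 0.02, 1, 0, 0, 0, 0.001, 0, 0.012, 1, 0, 0, 0, 0, 0, 0, 1]

```text
time_s: 5.1
eef_pos: [0.5673, -0.2322, 0.1192]
eef_rot: [0.718, 0.007, 0.696, -0.021]
wrist_force: [0.1, -0.4, -0.4]
opening: -0.003
```

>>> carry_out:
  motion: [0, 1.0, 0, 0.011, 0, 0.009, 1, 0, 0.6, 0, 0.008, 0, 0.004, 1, 0, 0, 0, 0.005, 0, 0.005, 1, 0, 0, 0, 0, 0, 0, 1]

```text
time_s: 5.5
eef_pos: [0.5887, -0.2341, 0.0994]
eef_rot: [0.71, 0.006, 0.704, -0.021]
wrist_force: [-0.1, 0.8, 0.7]
opening: 0.002
```

>>> carry_out:
  motion: [0, 0, 0, 0.006, 0, 0, 1, 0, 0, 0, 0, 0, 0, 1, 0, 0, 0, -0.03, 0, 0, 1, 0, 0, 0, -0.025, 0, 0, 1, 0, 0, 0, 0, 0, -0.035, 1, 0, 0, 0, 0, 0, -0.035, 1, 0, 0, 0, 0, 0, -0.01, 1, 0, 0, 0, 0, 0, 0, 1]

```text
time_s: 6.3
eef_pos: [0.504, -0.2296, 0.1484]
eef_rot: [0.709, 0.006, 0.704, -0.021]
wrist_force: [-0.6, -0.4, 0.0]
opening: 0.0
```

Run:
```python
from h import *
np.set_printoptions(precision=4,suppress=True)
a=ctrl.camera("top");b=ctrl.camera("scene")
def crop(n,im,P,s):
    u,v=proj(n,P).astype(int); return cv2.resize(im[v-s*3//4:v+s*3//4,u-s:u+s],(400,300),interpolation=cv2.INTER_CUBIC)
cv2.imwrite("pics/v2.png",np.hstack([crop("top",a,[.57,-.23,.06],40),crop("scene",b,[.57,-.23,.06],50)]))
```

```text
(no output)
```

View pics/v2.png

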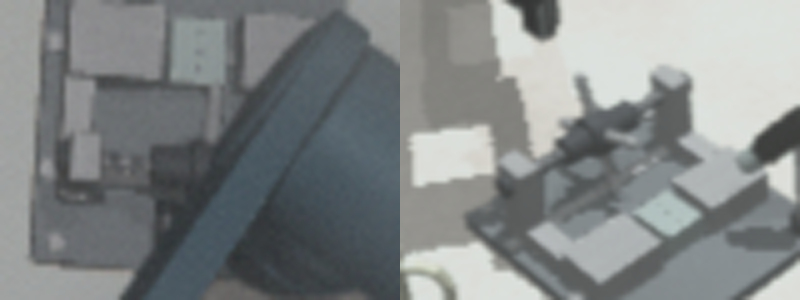

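>>> carry_out:
  motion: [0, 0, 0, 0.025, 0, 0, 1, 0, 0, 0, 0.014, 0, 0, 1, 0, 0, 0, 0, 0, 0.012, 1, 0, 0, 0, 0, 0, 0.016, 1, 0, 0, 0, 0, 0, 0.016, 1, 0, 0, 0, 0.001, 0, 0.01, 1, 0, 0, 0, 0.004, 0, 0.006, 1, 0, 0.5, 0, 0.006, 0, 0.004, 1, 0, 0, 0, 0, 0, 0, 1]

```text
time_s: 7.3
eef_pos: [0.5793, -0.2345, 0.098]
eef_rot: [0.706, 0.005, 0.707, -0.021]
wrist_force: [-0.5, -0.7, 0.9]
opening: -0.003
```

>>> carry_out:
  motion: [0, 0, 0, 0.002, 0, 0.007, 1, 0, 0, 0, 0.003, 0, 0, 1, 0, 0, 0, 0, 0, 0, 1, 0, 0, 0, -0.03, 0, 0, 1, 0, 0, 0, -0.027, 0, 0, 1, 0, 0, 0, 0, 0, -0.035, 1, 0, 0, 0, 0, 0, -0.035, 1, 0, 0, 0, 0, 0, -0.01, 1, 0, 0, 0, 0, 0, 0, 1]

```text
time_s: 8.2
eef_pos: [0.5049, -0.2302, 0.1515]
eef_rot: [0.707, 0.005, 0.706, -0.021]
wrist_force: [0.1, -0.4, 0.3]
opening: -0.002
```

Run:
```python
from h import *
np.set_printoptions(precision=4,suppress=True)
print(T_tool())
b=ctrl.camera("scene")
u,v=proj("scene",[.57,-.23,.06]).astype(int); s=45
cv2.imwrite("pics/v3.png",cv2.resize(b[v-s*3//4:v+s*3//4,u-s:u+s],(600,450),interpolation=cv2.INTER_CUBIC))
```

```text
[[ 0.0009  0.0374  0.9993  0.5049]
 [-0.0223  0.9991 -0.0373 -0.2302]
 [-0.9998 -0.0223  0.0017  0.1515]
 [ 0.      0.      0.      1.    ]]
```

View pics/v3.png

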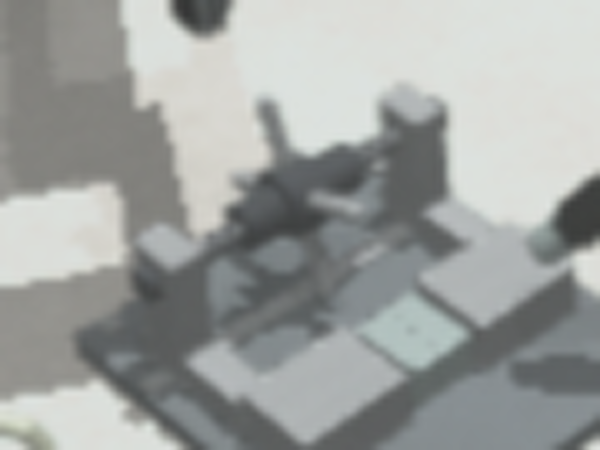

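>>> carry_out:
  motion: [0, 0, 0, 0.02, 0, 0, 1, 0, 0, 0, 0.012, 0, 0, 1, 0, 0, 0, 0, 0, 0.015, 1, 0, 0, 0, 0, 0, 0.01, 1, 0, 0, 0, 0, 0, 0.005, 1, 0, 0, 0, 0, 0, 0.004, 1, 0, 0, 0, 0, 0, 0, 1]

```text
time_s: 8.95
eef_pos: [0.5449, -0.233, 0.1177]
eef_rot: [0.708, 0.005, 0.706, -0.021]
wrist_force: [-1.0, -0.2, 1.0]
opening: -0.002
```

>>> carry_out:
  motion: [0, 0, 0, 0, 0, 0.004, 1, 0, 0, 0, 0, 0, 0.003, 1, 0, 0, 0, 0, 0, 0.002, 1]

```text
time_s: 9.25
eef_pos: [0.5536, -0.2334, 0.1176]
eef_rot: [0.707, 0.005, 0.707, -0.021]
wrist_force: [-2.6, -0.5, 0.1]
opening: 0.002
```

>>> carry_out:
  motion: [0, 0, 0, 0, 0, 0.003, 1, 0, 0, 0, 0, 0, 0.002, 1]

```text
time_s: 9.45
eef_pos: [0.5585, -0.2335, 0.1172]
eef_rot: [0.707, 0.005, 0.707, -0.021]
wrist_force: [-3.0, -0.5, -0.3]
opening: 0.002
```

>>> carry_out:
  motion: [0, 0, 0, 0, 0, 0.003, 1, 0, 0, 0, 0, 0, 0.002, 1]

```text
time_s: 9.65
eef_pos: [0.5637, -0.2336, 0.1171]
eef_rot: [0.707, 0.005, 0.707, -0.021]
wrist_force: [-1.9, -0.1, 0.3]
opening: -0.001
```

>>> carry_out:
  motion: [0, 0, 0, 0.001, 0, 0.003, 1, 0, 0, 0, 0.001, 0, 0.002, 1]

```text
time_s: 9.85
eef_pos: [0.5692, -0.2339, 0.1152]
eef_rot: [0.707, 0.005, 0.707, -0.021]
wrist_force: [-2.3, -0.8, 0.0]
opening: -0.002
```

>>> carry_out:
  motion: [0, 0, 0, 0.002, 0, 0.003, 1, 0, 0, 0, 0.002, 0, 0.002, 1]

```text
time_s: 10.05
eef_pos: [0.5751, -0.2343, 0.1113]
eef_rot: [0.707, 0.005, 0.707, -0.021]
wrist_force: [-1.3, 0.1, 1.4]
opening: 0.001
```

Run:
```python
from h import *
b=ctrl.camera("scene");print(ctrl.get_obs()["wrist_force"])
u,v=proj("scene",[.57,-.23,.08]).astype(int); s=45
cv2.imwrite("pics/v4.png",cv2.resize(b[v-s*3//4:v+s*3//4,u-s:u+s],(600,450),interpolation=cv2.INTER_CUBIC))
```

```text
[-0.45494465 -0.44801724  1.8106868 ]
```

View pics/v4.png

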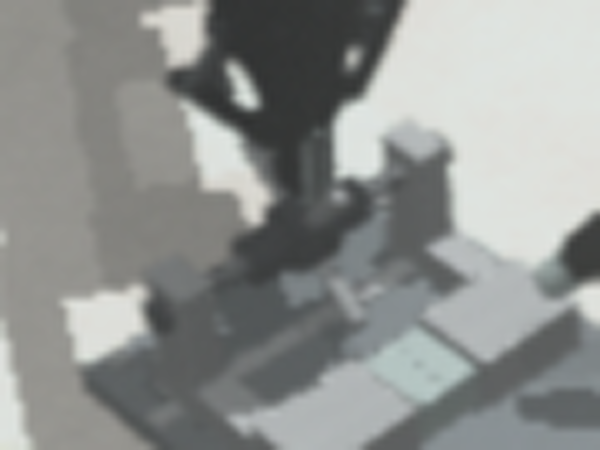

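Run:
```python
from h import *
np.set_printoptions(precision=1,suppress=True)
u,v=proj("scene",[.57,-.23,.08]).astype(int);s=45;o=np.array([u-s,v-s*3//4])
ax=np.array([.557,-.232,.075]);y=np.radians(-3)
f=lambda P:(proj("scene",P)-o)*6.667
print("centre",f(ax))
for d in range(-30,150,10):
    t=np.radians(d);k=np.array([np.sin(t)*np.cos(y),np.sin(t)*np.sin(y),np.cos(t)]);print(d,f(ax+.053*k))
print("tcp",f(np.array(ctrl.get_obs()["eef_pos"])))
u2,v2=proj("scene",[.57,-.23,.06]).astype(int);print("v3 shift",(u2-u)*6.667,(v2-v)*6.667)
```

```text
centre [285.8 224.3]
-30 [242.4 127.1]
-20 [252.  127.8]
-10 [262.7 131.6]
0 [274.2 138.3]
10 [286.2 147.7]
20 [298.3 159.5]
30 [310.  173.5]
40 [321.1 189.1]
50 [331.  205.9]
60 [339.5 223.2]
70 [346.3 240.5]
80 [351.2 257.2]
90 [354.  272.8]
100 [354.6 286.7]
110 [353.2 298.6]
120 [349.7 308.1]
130 [344.2 314.9]
140 [337.1 318.9]
tcp [299.4 183.7]
v3 shift 6.667 33.335
```

>>> carry_out:
  motion: [0, 0, 0, 0.005, 0, 0.005, 1, 0, 0, 0, 0.006, 0, 0.004, 1, 0, 0, 0, 0.004, 0, 0.001, 1, 0, 0, 0, 0, 0, 0, 1]

```text
time_s: 10.5
eef_pos: [0.5878, -0.2352, 0.0956]
eef_rot: [0.708, 0.005, 0.706, -0.021]
wrist_force: [-0.8, -0.9, 1.4]
opening: -0.0
```

>>> carry_out:
  motion: [0, 0, 0, -0.03, 0, 0, 1, 0, 0, 0, -0.035, 0, 0, 1, 0, 0, 0, -0.03, 0, -0.03, 1, 0, 0, 0, -0.03, 0, -0.03, 1, 0, 0, 0, -0.03, 0, -0.02, 1, 0, 0, 0, -0.02, 0, 0, 1, 0, 0, 0, 0, 0, 0, 1]

```text
time_s: 11.2
eef_pos: [0.5038, -0.2274, 0.273]
eef_rot: [0.707, 0.005, 0.707, -0.02]
wrist_force: [-0.0, 0.1, -0.7]
opening: -0.001
```

Run:
```python
from h import *
np.set_printoptions(precision=4,suppress=True)
im=ctrl.camera("wrist"); print(T_tool())
np.save("w3T.npy",camT("wrist")[0]);cv2.imwrite("pics/w3.png",cv2.resize(im[100:310,130:400],(800,600*1),interpolation=cv2.INTER_CUBIC))
for t in ["turnbuckle_centre","specimen_centre","jaw_left","jaw_right"]:
    for r in ctrl.landmark_of("wrist",t)[:1]: print(t,round(r["conf"],2),world("wrist",r["point"]))
```

```text
[[-0.0025  0.0358  0.9994  0.5033]
 [-0.0195  0.9992 -0.0359 -0.227 ]
 [-0.9998 -0.0196 -0.0018  0.2712]
 [ 0.      0.      0.      1.    ]]
turnbuckle_centre 0.93 [ 0.5551 -0.2269  0.0672]
```

View pics/w3.png

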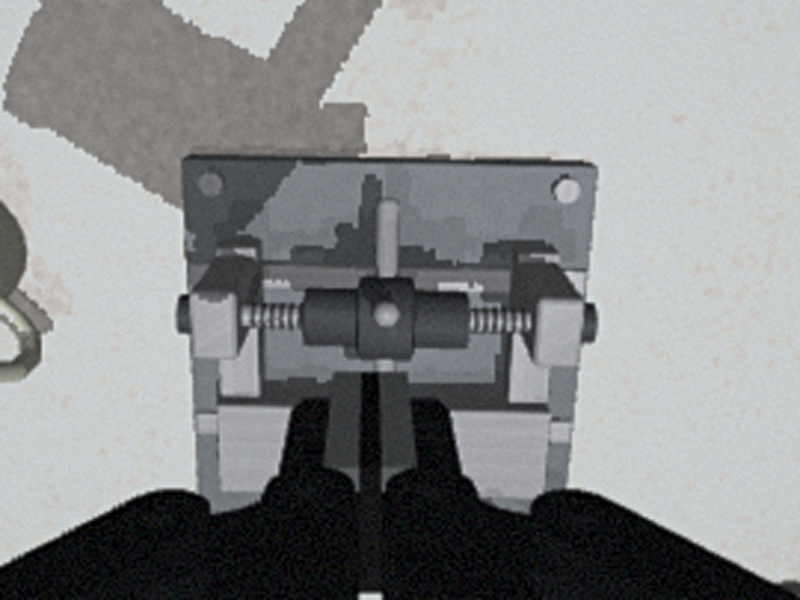

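Run:
```python
from h import *
np.set_printoptions(precision=4,suppress=True)
T=np.load("w3T.npy"); sx=800/270;sy=600/210
f=lambda u,v,z: rowmap("wrist",[130+u/sx,100+v/sy],z,T)
a=[f(u,325,.091) for u in(192,238,535,582)];print(a);print("inner half",np.linalg.norm(a[2]-a[1])/2,"outer half",np.linalg.norm(a[3]-a[0])/2)
T1=np.load("w1T.npy");s=1.5625
g=lambda u,v,z: rowmap("wrist",[u/s,v/s],z,T1)
b=[g(u,v,.091) for u,v in((296,290),(323,290),(478,303),(505,303))];print("start inner",np.linalg.norm(b[2]-b[1])/2,"outer",np.linalg.norm(b[3]-b[0])/2)
ax=np.array([.556,-.230,.075]);y=np.radians(-3)
for d in list(range(-130,-80,10))+list(range(-40,15,10))+list(range(50,100,10)):
    t=np.radians(d);k=np.array([np.sin(t)*np.cos(y),np.sin(t)*np.sin(y),np.cos(t)]);p=proj("wrist",ax+.053*k,T);print(d,(p-[130,100])*[sx,sy])
```

```text
[array([ 0.5529, -0.3063,  0.091 ]), array([ 0.5534, -0.2873,  0.091 ]), array([ 0.5571, -0.1659,  0.091 ]), array([ 0.5577, -0.1468,  0.091 ])]
inner half 0.06074208192322725 outer half 0.07976115541335294
start inner 0.06537772429337964 outer 0.08800031719333577
-130 [380.3538 207.4017]
-120 [380.4833 199.7346]
-110 [380.5474 195.1276]
-100 [380.539 193.951]
-90 [380.4527 196.5147]
-40 [378.8657 266.8844]
-30 [378.3775 289.9771]
-20 [377.8727 314.2368]
-10 [377.3741 338.5659]
0 [376.9045 361.8524]
10 [376.4846 383.0671]
50 [375.5633 433.3829]
60 [375.5452 435.9047]
70 [375.6062 434.559 ]
80 [375.7386 429.6737]
90 [375.9333 421.648 ]
```

>>> carry_out:
  motion: [0, 0, 0, 0.045, 0, 0, 1, 0, 0, 0, 0.045, 0, 0, 1, 0, 0, 0, 0.035, 0, 0, 1, 0, 0, 0, 0.018, 0, 0, 1, 0, 0, 0, 0, 0, 0.012, 1, 0, 0, 0, 0, 0, 0.012, 1, 0, 0, 0, 0, 0, 0.006, 1, 0, 0, 0, 0, 0, 0, 1]

```text
time_s: 12.25
eef_pos: [0.5325, -0.227, 0.1129]
eef_rot: [0.701, 0.008, 0.713, -0.015]
wrist_force: [-1.3, 0.1, -0.8]
opening: 0.001
```

>>> carry_out:
  motion: [0, 0, 0, -0.002, 0, 0.004, 1, 0, 0, 0, -0.002, 0, 0.004, 1, 0, 0, 0, 0, 0, 0.003, 1, 0, 0, 0, 0, 0, 0.001, 1]

```text
time_s: 12.65
eef_pos: [0.5464, -0.2279, 0.1193]
eef_rot: [0.702, 0.007, 0.712, -0.016]
wrist_force: [-1.5, 0.0, -0.8]
opening: 0.004
```

>>> carry_out:
  motion: [0, 0, 0, 0.001, 0, 0.003, 1, 0, 0, 0, 0.001, 0, 0.003, 1]

```text
time_s: 12.85
eef_pos: [0.5531, -0.2284, 0.1183]
eef_rot: [0.702, 0.007, 0.712, -0.016]
wrist_force: [-1.9, 0.3, 2.5]
opening: 0.001
```

>>> carry_out:
  motion: [0, 0, 0, 0, 0, 0.003, 1, 0, 0, 0, 0, 0, 0.002, 1]

```text
time_s: 13.05
eef_pos: [0.5579, -0.2285, 0.1179]
eef_rot: [0.702, 0.007, 0.712, -0.016]
wrist_force: [-4.6, -1.5, -0.2]
opening: -0.0
```

>>> carry_out:
  motion: [0, 0, 0, 0, 0, 0.003, 1, 0, 0, 0, 0, 0, 0.003, 1]

```text
time_s: 13.25
eef_pos: [0.5616, -0.2286, 0.1167]
eef_rot: [0.7, 0.008, 0.714, -0.016]
wrist_force: [-8.3, -0.3, 2.8]
opening: 0.004
```

>>> carry_out:
  motion: [0, 0, 0, 0, 0, 0.006, 1, 0, 0, 0, 0, 0, 0.006, 1]

```text
time_s: 13.45
eef_pos: [0.5675, -0.2288, 0.1146]
eef_rot: [0.694, 0.008, 0.72, -0.015]
wrist_force: [-17.5, -1.2, 7.7]
opening: -0.0
```

>>> carry_out:
  motion: [0, 0, 0, 0, 0, 0.007, 1, 0, 0, 0, 0, 0, 0.007, 1]

```text
time_s: 13.65
eef_pos: [0.5683, -0.2288, 0.1141]
eef_rot: [0.682, 0.01, 0.731, -0.013]
wrist_force: [-35.3, 2.7, 27.0]
opening: 0.001
```

>>> carry_out:
  motion: [0, 0, 0, 0, 0, 0.004, 1, 0, 0, 0, 0, 0, -0.006, 1, 0, 0, 0, 0, 0, -0.02, 1, 0, -2, 0, 0, 0, -0.01, 1, 0, 0, 0, -0.03, 0, 0, 1, 0, 0, 0, -0.045, 0, -0.01, 1, 0, 0, 0, -0.045, 0, -0.01, 1, 0, 0, 0, -0.02, 0, -0.01, 1, 0, 0, 0, 0, 0, 0, 1]

```text
time_s: 14.55
eef_pos: [0.5086, -0.2271, 0.2656]
eef_rot: [0.692, 0.01, 0.721, -0.013]
wrist_force: [-0.0, -0.8, -1.2]
opening: -0.003
```

Run:
```python
from h import *
np.set_printoptions(precision=4,suppress=True)
im=ctrl.camera("wrist"); print(T_tool())
b=ctrl.camera("scene");T=camT("wrist")[0]
u,v=proj("scene",[.59,-.23,.06]).astype(int);s=40
c=cv2.resize(b[v-30:v+30,u-s:u+s],(400,300),interpolation=cv2.INTER_CUBIC)
cv2.imwrite("pics/v5.png",np.hstack([cv2.resize(im[100:310,130:400],(400,300)),c]))
print([world("wrist",r["point"]) for r in ctrl.landmark_of("wrist","turnbuckle_centre")[:1]])
print("spec",[(r["conf"],world("scene",r["point"])) for r in ctrl.landmark_of("scene","specimen_centre")[:1]])
ax=np.array([.557,-.230,.075])
for d in range(-90,30,10):
    t=np.radians(d);k=np.array([np.sin(t),-.05*np.sin(t),np.cos(t)]);p=proj("wrist",ax+.053*k,T);print(d,(p-[130,100])*[400/270,300/210])
print(ctrl.get_obs()["time_s"])
```

```text
[[-0.0417  0.0327  0.9986  0.5086]
 [-0.0036  0.9995 -0.0329 -0.2268]
 [-0.9991 -0.005  -0.0415  0.2642]
 [ 0.      0.      0.      1.    ]]
[array([ 0.5548, -0.2258,  0.0679])]
spec [(0.54, array([ 0.6449, -0.2314,  0.027 ]))]
-90 [185.0768 105.6373]
-80 [185.0514 108.6934]
-70 [184.9913 113.8174]
-60 [184.8962 120.9671]
-50 [184.7676 129.9877]
-40 [184.6091 140.6001]
-30 [184.4263 152.4042]
-20 [184.2269 164.8983]
-10 [184.0198 177.5155]
0 [183.8145 189.672 ]
10 [183.6204 200.8193]
20 [183.4459 210.4901]
14.75
```

View pics/v5.png

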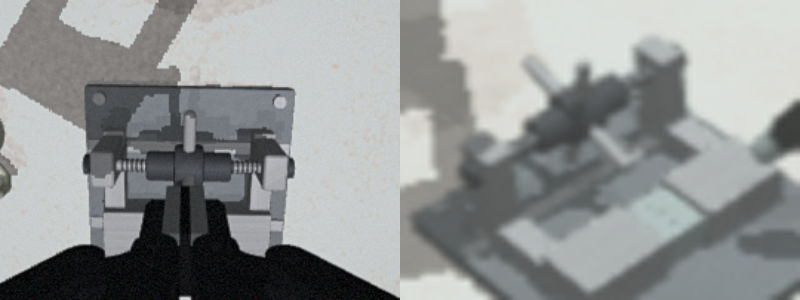

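>>> carry_out:
  motion: [-1.9, 0, 0, 0, 0.04, 0.005, -0.3, 0, 0, 0, 0, 0.047, 0, -0.3, 0, 0, 0, 0, 0.047, 0, -0.3, 0, 0, 0, 0, 0.047, 0, -0.3, 0, 0, 0, 0, 0.047, 0, -0.3, 0, 0, 0, 0, 0.047, 0, -0.3, 0, 0, 0, 0, 0.047, 0, -0.3, 0, -6, 0, 0, 0.03, 0, -0.3, 0, -6, 0, 0, 0.01, 0, -0.3, 0, -6, 0, 0, 0, 0, -0.3]

```text
time_s: 15.75
eef_pos: [0.5091, 0.1518, 0.2372]
eef_rot: [0.787, 0.005, 0.617, 0.002]
wrist_force: [0.1, -0.3, -0.8]
opening: 0.649
```

>>> carry_out:
  motion: [0, -6, 0, 0, 0, 0, -0.3, 0, -6, 0, 0, 0, 0, -0.3, 0, 0, 0, 0, 0, 0, -0.3]

```text
time_s: 16.05
eef_pos: [0.5037, 0.1541, 0.2289]
eef_rot: [0.846, 0.004, 0.533, 0.004]
wrist_force: [-0.9, -0.1, -1.1]
opening: 0.651
```

Run:
```python
from h import *
np.set_printoptions(precision=4,suppress=True)
print(T_tool(),ctrl.get_obs()["q"])
im=ctrl.camera("wrist"); cv2.imwrite("pics/c1.png",cv2.resize(im,(800,600),interpolation=cv2.INTER_CUBIC)); np.save("c1T.npy",camT("wrist")[0])
for t in ["fine_centre","coarse_rim","lamp_bar","console"]:
    for r in ctrl.landmark_of("wrist",t)[:2]: print(t,round(r["conf"],2),world("wrist",r["point"]),proj("wrist",world("wrist",r["point"]))*1.5625)
```

```text
[[ 0.4319 -0.0023  0.9019  0.5037]
 [ 0.0104  0.9999 -0.0024  0.1541]
 [-0.9018  0.0104  0.4319  0.2289]
 [ 0.      0.      0.      1.    ]] [ 0.0886 -0.2129  2.0656 -0.0374  0.8433 -1.4636]
fine_centre 0.97 [0.5971 0.1935 0.1202] [456.8065 328.9419]
coarse_rim 0.78 [0.6265 0.2001 0.1195] [462.4693 353.5907]
console 0.95 [0.6289 0.196  0.0058] [443.1962 258.4056]
```

View pics/c1.png

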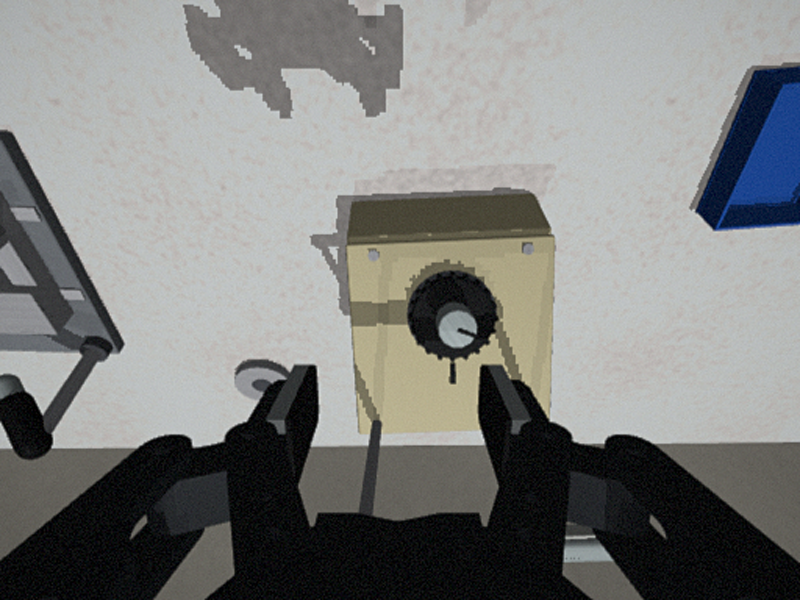

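```bash
cat >> h.py <<'E'
def planepx(px,T,P0,n):
    K=camT("wrist")[1]; d=T[:3,:3]@np.linalg.inv(K)@np.r_[np.array(px)/1.5625,1]; o=T[:3,3]
    return o+d*(n@(P0-o))/(n@d)
E
python3 - <<'E'
from h import *
np.set_printoptions(precision=4,suppress=True)
T=np.load("c1T.npy"); s=1.5625
a,b=[rowmap("wrist",[u/s,v/s],.062,T) for u,v in((348,243),(553,235))]
yaw=np.arctan2(-(b-a)[0],(b-a)[1]);print(a,b,np.degrees(yaw),np.linalg.norm(b-a))
yaw=np.degrees(yaw)
for yw in (yaw,0.0):
    Rz=R.from_euler("z",yw,degrees=True).as_matrix(); n=Rz@[-.5,0,.866]; up=Rz@[.866,0,.5]; left=Rz@[0,1,0]
    mid=(a+b)/2; print("corner mid",mid)
    F=mid.copy() # on face
    top=planepx((458,327),T,F+n*.040,n); rim=planepx((452,314),T,F+n*.014,n); idx=[planepx(p,T,F,n) for p in((452,361),(453,383))]
    A=top-n*.013
    print(yw,"fine_centre by top",A,"by coarse",rim+n*.013,"idx dist",[((p-A)@up,(p-A)@left) for p in idx])
    l=planepx((475,333),T,F+n*.040,n)-top; print("line",np.linalg.norm(l),"angle",np.arctan2(l@-left*-1,l@up))
E
```

```text
[0.5638 0.1186 0.062 ] [0.558  0.2655 0.062 ] 2.2684095752401197 0.14700281867480347
corner mid [0.5609 0.1921 0.062 ]
2.2684095752401197 fine_centre by top [0.5944 0.1936 0.1125] by coarse [0.5925 0.1924 0.1114] idx dist [(np.float64(0.038188648195754425), np.float64(-7.367050310538463e-05)), (np.float64(0.05611311673125308), np.float64(0.00045391955744671813))]
line 0.011998339916637853 angle 1.1856907207875822
corner mid [0.5609 0.1921 0.062 ]
0.0 fine_centre by top [0.5944 0.1933 0.1125] by coarse [0.5924 0.1927 0.1114] idx dist [(np.float64(0.038163462593491765), np.float64(0.002029527404483561)), (np.float64(0.05606817924261762), np.float64(0.0031735735407971977))]
line 0.012059136509882218 angle 1.215972198112354
```

```bash
cat > go.py <<'E'
from h import *
import sys
np.set_printoptions(precision=4,suppress=True)
A=np.array([.5938,.193,.1123]); Rz=R.from_euler("z",2.0,degrees=True).as_matrix(); n=Rz@[-.5,0,.866]; left=Rz@[0,1,0]; up=Rz@[.866,0,.5]
G=np.c_[-n,left,up]
T=T_tool(); h=float(sys.argv[1])
print("turn deg",np.degrees(R.from_matrix(T[:3,:3].T@G).as_rotvec()),"shift now-axes",T[:3,:3].T@(A+h*n-T[:3,3]),"shift goal-axes",G.T@(A+h*n-T[:3,3]), ctrl.get_obs()["time_s"])
E
python3 go.py 0.05
```

```text
turn deg [-2.0383 -4.1065  0.3835] shift now-axes [0.0968 0.0379 0.0198] shift goal-axes [0.0983 0.0367 0.0141] 16.3
```

>>> carry_out:
  motion: [-2, -4, 0.4, 0, 0, 0, -0.3, 0, 0, 0, 0.02, 0.03, 0.012, -0.3, 0, 0, 0, 0.03, 0.006, 0.002, -0.3, 0, 0, 0, 0.03, 0, 0, -0.3, 0, 0, 0, 0, 0, 0, -0.3]

```text
time_s: 16.8
eef_pos: [0.5671, 0.1908, 0.1741]
eef_rot: [0.867, -0.008, 0.498, 0.014]
wrist_force: [-0.4, -0.8, -1.0]
opening: 0.654
```

```bash
python3 go.py 0.05
python3 - <<'E'
from h import *
np.set_printoptions(precision=4,suppress=True)
im=ctrl.camera("wrist"); cv2.imwrite("pics/c2.png",cv2.resize(im[100:310,120:400],(800,600),interpolation=cv2.INTER_CUBIC)); np.save("c2T.npy",camT("wrist")[0])
for t in ["fine_centre"]:
    for r in ctrl.landmark_of("wrist",t)[:2]: print(t,round(r["conf"],2),world("wrist",r["point"]))
A=np.array([.5938,.193,.1123]);n=np.array([-.5,-.017,.866])
print("fine top proj",(proj("wrist",A+.013*n)-[120,100])*2.857)
E
```

```text
turn deg [-0.1947  0.241   0.0683] shift now-axes [ 0.0169  0.0013 -0.0078] shift goal-axes [ 0.0169  0.0013 -0.0077] 16.8
fine_centre 0.59 [0.5927 0.1965 0.1182]
fine top proj [394.2215 270.683 ]
```

View pics/c2.png

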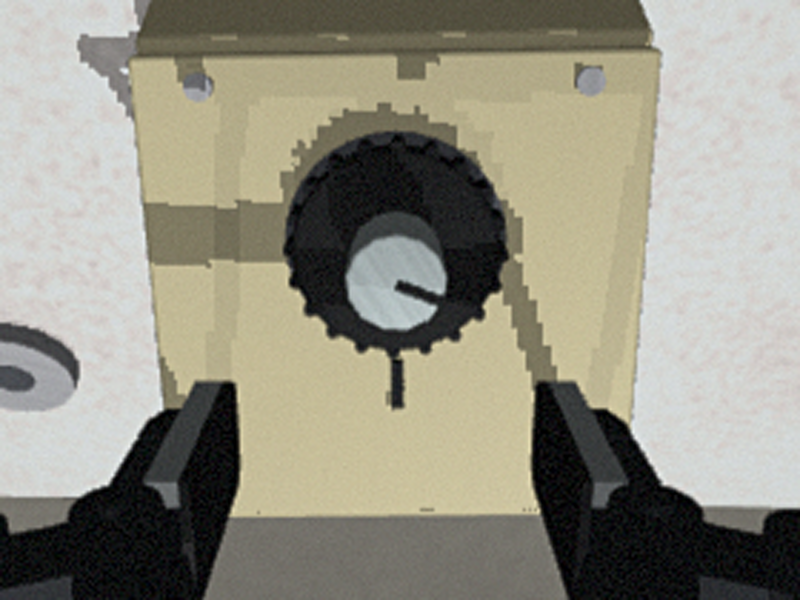

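Run:
```python
from h import *
np.set_printoptions(precision=4,suppress=True)
T=np.load("c2T.npy");Rz=R.from_euler("z",2.5,degrees=True).as_matrix(); n=Rz@[-.5,0,.866]; up=Rz@[.866,0,.5]; left=Rz@[0,1,0]
A=np.array([.5938,.193,.1123])
f=lambda u,v,h: planepx(((120+u/2.857)*1.5625,(100+v/2.857)*1.5625),T,A+n*h,n)
for nm,u,v,h in(("top",397,282,.013),("coarse",396,241,-.013),("i0",397,352,-.027),("i1",398,408,-.027),("corL",133,57,-.027),("corR",657,47,-.027),("topL",346,282,.013),("topR",447,282,.013),("cL",285,241,-.013),("cR",507,241,-.013)):
    d=f(u,v,h)-A; print(nm,"up",d@up,"left",d@left, "h",f(u,v,h)[2])
l=f(443,300,.013)-f(397,282,.013);print("angle",np.arctan2(l@left,l@up),np.linalg.norm(l))
```

```text
top up 0.0016102401542476977 left 0.0006565442422565188 h 0.12436315550396604
coarse up -0.002043635544167059 left 0.0006545541669497225 h 0.10002013726595618
i0 up 0.03822075919134318 left 0.0007483707154574797 h 0.1080292204893731
i1 up 0.0578011662975771 left 0.000912118750204995 h 0.11781985483040106
corL up -0.0531313777504963 left -0.07337868390196564 h 0.06235114218300786
corR up -0.05401730575203846 left 0.07473714593096543 h 0.061908158690963166
topL up 0.0014667573569506105 left -0.012384543911781863 h 0.12429141094855706
topR up 0.0017508137441319092 left 0.013433215817833407 h 0.12443344539166318
cL up -0.0024008176520735006 left -0.030984229342757873 h 0.09984153835365081
cR up -0.0016869797768620997 left 0.032246715026832413 h 0.1001984729963808
angle 1.1691288518290217 0.01281648430737631
```

>>> carry_out:
  motion: [0, 0, 0, 0.01, 0.002, -0.007, -0.3, 0, 0, 0, 0.02, 0, 0, -0.3, 0, 0, 0, 0.01, 0, 0, -0.3, 0, 0, 0, 0, 0, 0, -0.3]

```text
time_s: 17.3
eef_pos: [0.584, 0.1936, 0.1431]
eef_rot: [0.87, -0.006, 0.493, 0.014]
wrist_force: [0.7, -0.3, -0.6]
opening: 0.652
```

```bash
sed -i 's/\.5938,\.193,\.1123/.5938,.1937,.1123/' go.py; python3 go.py -0.006
```

```text
turn deg [-0.2952  0.8939  0.0171] shift now-axes [ 0.0374 -0.0003 -0.0075] shift goal-axes [ 0.0375 -0.0003 -0.0069] 17.3
```

>>> carry_out:
  motion: [0, 0.9, 0, 0.008, 0, -0.008, -0.3, 0, 0, 0, 0.012, 0, -0.002, -0.3, 0, 0, 0, 0, 0, 0, -0.3]

```text
time_s: 17.6
eef_pos: [0.5857, 0.1939, 0.1208]
eef_rot: [0.866, -0.006, 0.5, 0.014]
wrist_force: [-1.4, 0.5, -0.2]
opening: 0.654
```

```bash
python3 go.py -0.006
```

```text
turn deg [-0.305   0.0401  0.0003] shift now-axes [ 0.0174 -0.0005  0.0027] shift goal-axes [ 0.0174 -0.0005  0.0027] 17.6
```

>>> carry_out:
  motion: [0, 0, 0, 0.008, 0, 0.001, -0.3, 0, 0, 0, 0.006, 0, 0, -0.3, 0, 0, 0, 0, 0, 0, -0.3]

```text
time_s: 17.9
eef_pos: [0.5944, 0.1943, 0.1084]
eef_rot: [0.866, -0.006, 0.5, 0.014]
wrist_force: [0.7, 0.5, 0.4]
opening: 0.654
```

```bash
python3 go.py -0.006
```

```text
turn deg [-0.3059  0.0584 -0.0051] shift now-axes [ 0.0023 -0.0005  0.0015] shift goal-axes [ 0.0023 -0.0005  0.0015] 17.9
```

>>> carry_out:
  motion: [0, 0, 0, 0.002, 0, 0.001, 0.1, 0, 0, 0, 0, 0, 0, 0.6, 0, 0, 0, 0, 0, 0, 1, 0, 0, 0, 0, 0, 0, 1, 0, 0, 0, 0, 0, 0, 1]

```text
time_s: 18.4
eef_pos: [0.5963, 0.1945, 0.1073]
eef_rot: [0.866, -0.006, 0.5, 0.014]
wrist_force: [2.2, 0.2, -2.8]
opening: 0.279
```

```bash
python3 go.py -0.006
```

```text
turn deg [-0.3004  0.0559 -0.0149] shift now-axes [ 0.0004 -0.0007  0.0003] shift goal-axes [ 0.0004 -0.0007  0.0003] 18.4
```

>>> carry_out:
  motion: [6, 0, 0, 0, 0, 0, 1, 6, 0, 0, 0, 0, 0, 1, 6, 0, 0, 0, 0, 0, 1, 0, 0, 0, 0, 0, 0, 1]

```text
time_s: 18.8
eef_pos: [0.5963, 0.1939, 0.1072]
eef_rot: [0.856, 0.134, 0.495, -0.067]
wrist_force: [0.9, 0.7, -0.7]
opening: 0.284
```

```bash
python3 go.py -0.006; python3 -c "
from h import *
o=ctrl.get_obs();print(o['wrist_force'],o['torque'],o['q'])"
```

```text
turn deg [-18.9224   0.0479   0.0206] shift now-axes [ 0.0004 -0.      0.0004] shift goal-axes [ 0.0004 -0.0002  0.0004] 18.8
[ 0.92657995  0.69673106 -0.71077205] [0.15869915 0.21134185 0.10007662] [ 0.15727523  0.19215308  1.97644128 -0.14039678  0.45582037 -1.00825402]
```

>>> carry_out:
  motion: [6, 0, 0, 0, 0, 0, 1, 6, 0, 0, 0, 0, 0, 1, 6, 0, 0, 0, 0, 0, 1, 6, 0, 0, 0, 0, 0, 1, 6, 0, 0, 0, 0, 0, 1, 6, 0, 0, 0, 0, 0, 1, 6, 0, 0, 0, 0, 0, 1, 5, 0, 0, 0, 0, 0, 1, 0, 0, 0, 0, 0, 0, 1]

```text
time_s: 19.7
eef_pos: [0.5954, 0.1928, 0.1067]
eef_rot: [0.73, 0.465, 0.427, -0.261]
wrist_force: [0.6, 1.4, -1.1]
opening: 0.282
```

```bash
python3 go.py -0.006
python3 - <<'E'
from h import *
im=ctrl.camera("wrist"); cv2.imwrite("pics/c3.png",cv2.resize(im[90:300,120:400],(800,600),interpolation=cv2.INTER_CUBIC))
E
```

```text
turn deg [-66.1625   0.0072   0.145 ] shift now-axes [ 0.0004  0.0017 -0.0003] shift goal-axes [0.0004 0.0009 0.0014] 19.7
```

View pics/c3.png

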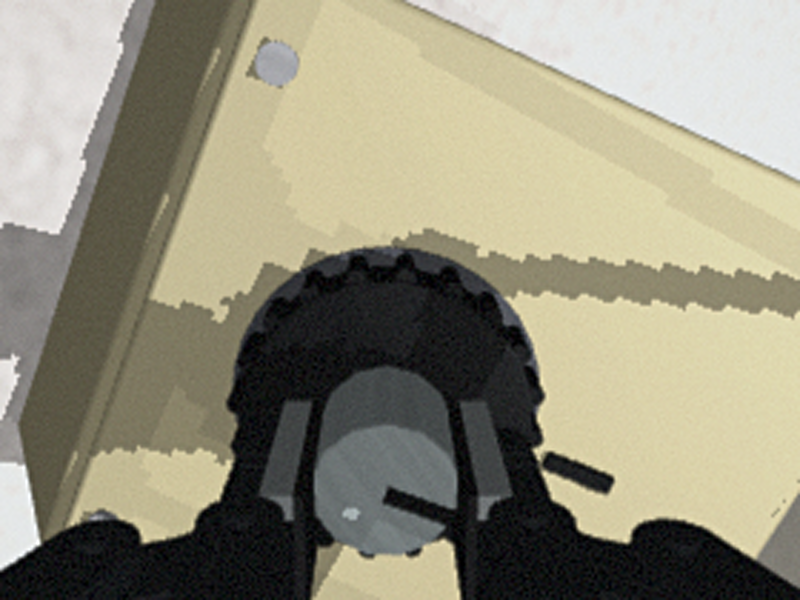

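>>> carry_out:
  motion: [2, 0, 0, 0, 0, 0, 1, 0, 0, 0, 0, 0, 0, 1, 0, 0, 0, 0, 0, 0, 0.4, 0, 0, 0, 0, 0, 0, 0, 0, 0, 0, 0, 0, 0, -0.2, 0, 0, 0, 0, 0, 0, -0.3, 0, 0, 0, -0.015, 0, 0, -0.3, 0, 0, 0, -0.03, 0, 0, -0.3, 0, 0, 0, -0.035, 0, 0, -0.3, 0, 0, 0, 0, 0, 0, -0.3]

```text
time_s: 20.75
eef_pos: [0.5545, 0.1914, 0.1779]
eef_rot: [0.726, 0.471, 0.425, -0.265]
wrist_force: [-0.1, 0.2, -0.2]
opening: 0.653
```

```bash
python3 go.py 0.09
python3 - <<'E'
from h import *
im=ctrl.camera("wrist"); cv2.imwrite("pics/c4.png",cv2.resize(im[90:300,120:400],(800,600),interpolation=cv2.INTER_CUBIC)); np.save("c4T.npy",camT("wrist")[0])
for t in ["coarse_rim"]:
    for r in ctrl.landmark_of("wrist",t)[:1]: print(t,round(r["conf"],2),world("wrist",r["point"]))
E
```

```text
turn deg [-67.1433  -0.03     0.1823] shift now-axes [-0.0135  0.0015 -0.0003] shift goal-axes [-0.0135  0.0009  0.0013] 20.75
coarse_rim 0.83 [0.61758461 0.20120151 0.10956451]
```

View pics/c4.png

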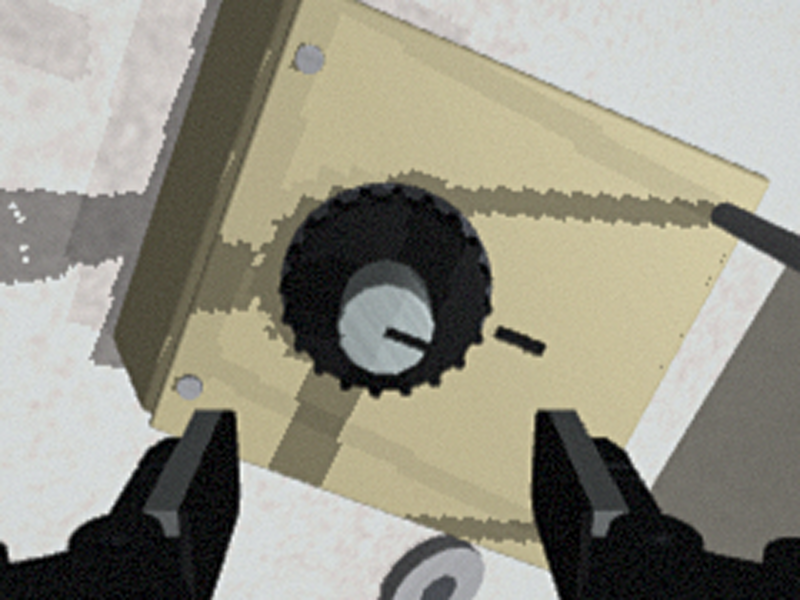

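Run:
```python
from h import *
T=np.load("c4T.npy");Rz=R.from_euler("z",2.5,degrees=True).as_matrix(); n=Rz@[-.5,0,.866]; up=Rz@[.866,0,.5]; left=Rz@[0,1,0]
A=np.array([.5938,.1937,.1123])
f=lambda u,v,h: planepx(((120+u/2.857)*1.5625,(90+v/2.857)*1.5625),T,A+n*h,n)
for a,b,h in(((387,332),(430,347),.013),((498,332),(544,349),-.027)):
    l=f(*b,h)-f(*a,h);print(np.arctan2(l@left,l@up),np.linalg.norm(l))
ctrl.camera("scene");print([(r["conf"],world("scene",r["point"])) for t in("specimen_centre","ref_block","tray","cup") for r in ctrl.landmark_of("scene",t)[:1]])
o=ctrl.get_obs();print(o["time_s"],o["wrist_force"])
ctrl.hand_in()
```

```text
0.03688326895754427 0.012272287275084727
0.022618067533247164 0.01601636577551098
[(0.44, array([ 0.64359874, -0.23326955,  0.02355023])), (0.59, array([ 7.97404621e-01, -4.82388562e-04, -1.16406819e-03])), (0.73, array([ 0.51969738,  0.44476376, -0.00102415])), (0.92, array([ 0.54414355, -0.44422005,  0.00219339]))]
21.1 [ 0.43781177  0.78720132 -0.42234914]
the job is handed in; nothing more can be done
```

Both steps are done and the job is handed in at 21.1 s of the 64 s allowed; no verdict came back.

- **Vise:** I turned the turnbuckle with shut fingers in several strokes from above. The last push reached about 35 N before I let go. Afterwards a bar stood near -73°, which matches a turn of about 5.0 rad, and the scene picture showed the jaws against the test bar. The jaw contact forces themselves cannot be read, so the grip rests on those two signs. My estimates of the bar angle during the strokes ran ahead of the real turn, so it took one more stroke than planned.
- **Fine knob:** I gripped it along its sloping axis and turned it by about 67°. After release the last wrist picture gave the line at 0.04 rad and the index mark at 0.02 rad, against the 0.13 rad allowed.
- **Outer knob:** I saw no contact with it, but its rotation was checked only by eye.
- **Bystanders:** The round block, tray and mug were found within about 5 mm of their starting positions, which is the accuracy of the measurement.
- **Robot:** The gripper is clear of everything and the wrist force is about zero.

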